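Stand the slipped oil bottle up against the splash board

ROBOT

A 6-joint arm with a two-finger parallel gripper is mounted at the origin on a cart in front of the work surface, level with it; the furniture and walls round the work are solid. World frame = base frame: x ahead of the robot, y to its left, z up, the work surface at z = 0. Lengths are in m, angles in rad, forces in N, time in s.
With the tool pointing down it reaches from about 0.225 to 0.725 m from the base axis. Payload 3.1 kg.
Tool frame: the origin (TCP) lies at the very end of the fingers, on their centre line; the grasp point (between the pads) lies 19 mm behind it; z points along the fingers, y is the line along which they close (so a half turn about z gives the same grasp; the last joint's range is limited). The gripper opens to 85 mm and grips with 20 to 120 N. Pads are 22 mm wide; open, the fingers measure 114 mm over their backs; the gripper's body (76 mm by 85 mm) begins 54 mm behind the grasp point. The pads swing forward as they close: fully open they stand 13 mm farther back than shut.
Start: joints at [-1.357, 0.048, 0.099, 1.622, 0, 1.443], TCP at [0.176, -0.495, 0.193] pointing down, gripper open.
Joint ranges: [-2.91, 2.91], [-0.99, 1.94], [-1.21, 1.42], [-2.12, 2.29], [-1.49, 1.47], [-3.14, 3.14]. Speed limits (rad/s): [2.79, 2.79, 3.14, 3.14, 3.14, 3.14].

INTERFACE

Orientations are given as a 3x3 rotation matrix whose columns are the frame's x, y, z axes.
In Python, from station import bot gives the robot as it stands. The module is installed in compiled form; this text tells all that it offers. Calls block until the motion is done:
- bot.move_to(position, orientation): joint-space move of the TCP to a pose.
- bot.move_linear(position, frame=None, max_speed=0.15, f_stop=None): straight line of the TCP; frame=None keeps the orientation; max_speed is the mean speed in m/s. With f_stop (N) it stops when the force on the tool has changed by that much, and returns True; else False.
- bot.movej(angles): joint-space move.
- bot.set_gripper(opening, squeeze=None): opening from 0.0 (shut) to 1.0 (fully open); squeeze is the grip in N (None keeps the last); returns when the fingers have stopped.
- bot.dwell(seconds).
- bot.solve_ik(position, orientation): joint angles nearest the present ones, or None.
- bot.state(): the state.
- bot.read_camera(name): name is "side" or "top"; returns the picture (420x560x3 uint8, red, green, blue); there is no depth.
- bot.camera_params(name): a dict with "fx", "fy", "cx", "cy" (pixels), "rvec" (rotation vector, rad) and "tvec" (3), from world to camera coordinates, as OpenCV has them. Camera axes: x right, y down, z forward; pixel columns grow to the right and rows downward; lengths in m; the calibration is good to about 2 mm. A picture is of the moment at which its call begins. camera_params takes no time and is no camera call.
A pose or a line that the arm cannot do raises bot.IKError and nothing moves.
- bot.close_job(): hands the job in; it is judged then, once.
Trained networks look in the newest picture that a camera, given by its name, has taken for a name from the list of things; names that differ only in an ending like _2 or _b are one class to them, and where a whole thing is asked for, a point or a joint stands for the part that bears it (a point fixed in the world has none). Each returns a list of dicts, best first, with "score" (0 to 1); they miss things now and then, are a little off and sometimes report something else, mostly with a low value. They report only what shows in the picture. A call takes as long as a camera call.
- bot.outline_of(camera, name): "mask" (420x560 bool, what is visible of it) and "pixel" ([column, row] in pixels, amid what is visible of it).
The state is a dict: "time": time; "joint_pos": joint angles; "qvel": joint speeds; "effort": joint torques, N m; "tool_pos": TCP position; "eef_rot": TCP orientation; "ft_force": force on the tool from outside, world axes, zero at the start; "ft_torque": the same for the moment, N m; "width": opening from 0.0 (shut) to 1.0 (fully open); "grasp_force": force on a finger pad.
Only numpy, scipy, OpenCV 4.12 (cv2) and the standard library are available. Lean on these libraries where they do the work, as an engineer would, in place of code of your own. Each camera call takes 0.05 s, during which the arm holds its last target. There are 200 camera calls.

TASK

The oil bottle has slipped and leans with its cap on the wooden splash board. Push its foot towards the board so that the cap slides up the wood until it stands, then press it gently but firmly home so that it stands upright with its side flush against the board, and let go. Never lift it off the worktop or bang or jam it hard against the board, and leave the spice jar, the white mill and the lemon beside it where they are.

Things in the scene. Friction and masses are not known exactly. Their poses are not given: they have to be found in the camera images.
- bottle_centre (a point): Dark green oil bottle, yellow cap 32 mm across; 268 mm tall, square body 58 x 58 mm with flat sides; 0.35 to 0.7 kg. The point is its centre on the long axis, 134 mm above the base; z from base to cap, x and y square to the sides. It leans about 32 degrees: cap edge on the board, board-side base edge on the worktop, held by friction only. Pushed high up while it leans, it jams.
- board: Upright wooden splash board, 300 mm wide, 300 high, 18 thick, fixed and rigid. Origin: middle of the lower edge of its front face (towards the robot), at worktop height. x points level into the board, away from the robot, square to the face; y along the face; z up. The bottle's base edge starts about 0.13 m in front. 3 to 10 N on the board is a firm press, over 20 N is too hard.
- jar_dark_lid_centre (a point): Spice jar with green label and black lid, 45 mm across, 105 mm high, stands near the left part of the board's front; the point is its centre, z up along its axis. Loose; leave alone.
- white_mill_centre (a point): White mill with grey top, 44 mm across, 90 mm high, stands near the right part of the board's front; the point is its centre, z up along its axis. Loose; leave alone.
- lemon_centre (a point): Yellow lemon, 78 x 55 x 56 mm, lies at the right of the work; the point is its centre. Loose; leave alone.

How it is judged:
On the way, in this order (a step that is already met when the one before it is completed fails the run):
1. the bottle is being raised: leaning less than 23 degrees with its top still on the board (angle between bottle_centre's own z axis and vertical between 0.12 and 0.4 rad and contact force between oil_bottle and board above 0.2 N), for 0.1 s.
2. the bottle, upright, is pressed home on the board with 3 N or more (angle between bottle_centre's own z axis and vertical below 0.05 rad and x of bottle_centre in the frame of board above -0.036 m and contact force between oil_bottle and board above 3 N), for 0.3 s.
At the end, for the whole second after the job is handed in: The bottle stands on the worktop, upright within 3 degrees, in front of the board with its centre at most 36 mm from the face (29 mm when perfectly flush), at rest; spice jar, mill and lemon are within 20 mm of where they were (angle between bottle_centre's own z axis and vertical below 0.05 rad and height (world z) of bottle_centre below 0.142 m and x of bottle_centre in the frame of board between -0.036 and 0 m and linear speed of oil_bottle below 0.02 m/s and distance of each of jar_dark_lid_centre, white_mill_centre, lemon_centre from where it was at the start of the episode below 0.02 m); the robot touches nothing.
It fails at once if the bottle presses on the board with more than 20 N (contact force between oil_bottle and board above 20 N).
It fails at once if the bottle is lifted off the worktop (centre above 160 mm) (height (world z) of bottle_centre above 0.16 m).
It fails at once if the bottle falls down (leans more than 52 degrees) (angle between bottle_centre's own z axis and vertical above 0.9 rad).
It fails at once if a bystander is shifted by more than 20 mm (distance of any of jar_dark_lid_centre, white_mill_centre, lemon_centre from where it was at the start of the episode above 0.02 m).
It also fails if it takes over 67 s, if anything falls off the work surface, if the arm or the gripper's body presses on something with over 40 N, if the wrist force passes 120 N, or if a joint passes its speed limit or range.

## Working session

There is one attempt and no reset: what is moved stays moved. The work goes in short steps, each a Python script; the robot and the scene stay as the last script left them, time stands still between calls to the robot, and variables do not carry over. Pictures are saved under pics/ and viewed, at most 10 in all, crops included, and the job is handed in when it is done.

```bash
mkdir -p pics
cat > h.py <<'E'
import numpy as np, cv2
from station import bot
def P(c):
    p=bot.camera_params(c);R=cv2.Rodrigues(np.array(p["rvec"],float))[0];t=np.array(p["tvec"],float).ravel()
    return np.array([[p["fx"],0,p["cx"]],[0,p["fy"],p["cy"]],[0,0,1.]]),R,t
def ray(c,px):
    K,R,t=P(c);d=R.T@np.linalg.inv(K)@np.array([px[0],px[1],1.]);return -R.T@t,d/np.linalg.norm(d)
def onz(c,px,z):
    o,d=ray(c,px);return o+d*(z-o[2])/d[2]
def proj(c,X):
    K,R,t=P(c);q=K@(R@np.array(X,float)+t);return q[:2]/q[2]
def tri(pa,pb,a="side",b="top"):
    o1,d1=ray(a,pa);o2,d2=ray(b,pb);s=np.linalg.lstsq(np.c_[d1,-d2],o2-o1,rcond=None)[0]
    x,y=o1+s[0]*d1,o2+s[1]*d2;return (x+y)/2,np.linalg.norm(x-y)
def snap(c,f):
    im=bot.read_camera(c);cv2.imwrite("pics/"+f,im[:,:,::-1]);return im
E
python3 - <<'E'
from h import *
for c in("side","top"):
    snap(c,c+"0.png"); print(c,ray(c,(280,210)))
    for n in("bottle_centre","board","jar_dark_lid_centre","white_mill_centre","lemon_centre"):
        for d in bot.outline_of(c,n)[:2]:
            m=d["mask"];ys,xs=np.where(m);r=cv2.minAreaRect(np.c_[xs,ys].astype(np.float32))
            print(n,round(d["score"],2),np.round(d["pixel"]),m.sum(),xs.min(),xs.max(),ys.min(),ys.max(),np.round(cv2.boxPoints(r)).tolist())
E
```

```text
side (array([0.3911607 , 0.76532816, 0.49712199]), array([ 0.13354641, -0.89442746, -0.42680778]))
bottle_centre 0.67 [268. 216.] 5192 218 318 143 282 [[207.0, 158.0], [241.0, 135.0], [326.0, 265.0], [292.0, 287.0]]
board 0.97 [211. 173.] 7691 163 245 95 285 [[161.0, 97.0], [241.0, 95.0], [247.0, 284.0], [167.0, 286.0]]
jar_dark_lid_centre 0.84 [228. 286.] 1840 214 244 252 319 [[213.0, 253.0], [242.0, 251.0], [246.0, 318.0], [217.0, 320.0]]
lemon_centre 0.96 [324. 229.] 733 308 344 215 240 [[308.0, 215.0], [344.0, 215.0], [344.0, 240.0], [308.0, 240.0]]
top (array([ 0.29413451, -0.07565499,  1.16783897]), array([ 0.21472705,  0.00744293, -0.97664574]))
bottle_centre 0.78 [245. 209.] 2949 229 263 151 260 [[225.0, 258.0], [234.0, 150.0], [266.0, 152.0], [257.0, 261.0]]
board 0.73 [235. 152.] 7280 155 322 119 188 [[149.0, 171.0], [155.0, 118.0], [323.0, 137.0], [317.0, 190.0]]
jar_dark_lid_centre 0.88 [187. 194.] 604 175 202 180 210 [[170.0, 186.0], [190.0, 176.0], [205.0, 204.0], [186.0, 214.0]]
```

View pics/side0.png

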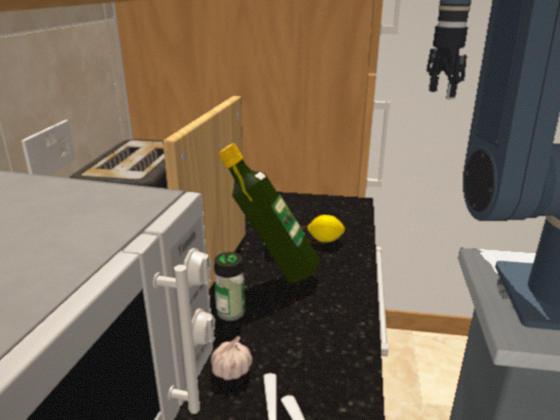

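View pics/top0.png

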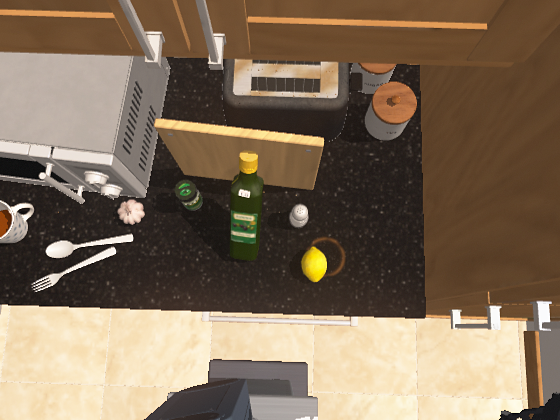

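```bash
cat > fit.py <<'E'
from h import *
from scipy.optimize import minimize
from scipy.spatial.transform import Rotation as Ro
def mask(c,n):
    L=bot.outline_of(c,n);return L[0]["mask"] if L else np.zeros((420,560),bool)
def sil(c,V):
    m=np.zeros((420,560),np.uint8);pts=np.array([proj(c,v) for v in V])
    cv2.fillConvexPoly(m,cv2.convexHull((pts*16).astype(np.int32)),1,shift=4);return m>0
def board_v(p):
    c,s=np.cos(p[2]),np.sin(p[2])
    return [[p[0]+a*c-b*s,p[1]+a*s+b*c,z] for a in(0,.018) for b in(-.15,.15) for z in(0,.3)]
th=np.arange(0,2*np.pi,.4)
def bottle_v(p): # foot edge centre x,y,yaw,lean,shoulder
    h=p[4];V=[[a,b,z] for a in(-.058,0) for b in(-.029,.029) for z in(0,h)]
    V+=[[-.029+.016*np.cos(t),.016*np.sin(t),z] for t in th for z in(.24,.268)]
    R=Ro.from_euler("zy",[p[2],p[3]]).as_matrix()
    return np.array(V)@R.T+[p[0],p[1],0]
def fit(vf,M,ign,p0,steps):
    def cost(p):
        e=0
        for c in M:
            s=sil(c,vf(p));e+=((s^M[c])&~ign[c]).sum()/M[c].sum()
        return e
    sx=np.vstack([p0]+[np.array(p0)+np.eye(len(p0))[i]*steps[i] for i in range(len(p0))])
    r=minimize(cost,p0,method="Nelder-Mead",options=dict(initial_simplex=sx,maxiter=400,xatol=1e-4))
    r=minimize(cost,r.x,method="Nelder-Mead",options=dict(initial_simplex=sx-sx[0]+r.x,maxiter=400,xatol=1e-4));return r.x,r.fun
E
python3 - <<'E'
from fit import *
print(onz("top",(245,259),0),onz("top",(315,188),0),onz("top",(155,122),.3),onz("top",(323,140),.3),proj("side",[.5,0,0]))
for c in("side","top"): bot.read_camera(c)
N=("bottle_centre","jar_dark_lid_centre","white_mill_centre","lemon_centre")
mb={c:mask(c,N[0]) for c in("side","top")};bd={c:mask(c,"board") for c in mb}
ot={c:np.any([mask(c,n) for n in N],0) for c in mb}
for c in ot:
    ot[c]=cv2.dilate(ot[c].astype(np.uint8),np.ones((5,5)))>0
ib={c:ot[c].copy() for c in ot}; ib["side"][250:,:]=1; ib["side"][:,:195]|=np.arange(420)[:,None]>185 # oven, jar
l,r=onz("top",(155,122),.3),onz("top",(323,140),.3);yaw=np.arctan2(l[1]-r[1],l[0]-r[0])-np.pi/2;m=(l+r)/2
pb,e=fit(board_v,bd,ib,[m[0]-.018,m[1],yaw],[.03,.03,.1]);print("board",pb.round(4),e)
f=onz("top",(245,259),0)
z={c:np.zeros((420,560),bool) for c in mb}
p,e=fit(bottle_v,mb,z,[f[0]+.03,f[1],yaw,.56,.17],[.03,.03,.1,.1,.02]);print("bottle",p.round(4),e)
for c in mb:
    im=bot.read_camera(c).copy()
    for V,col in((board_v(pb),(255,0,0)),(bottle_v(p),(255,0,255))):
        cs,_=cv2.findContours(sil(c,V).astype(np.uint8),0,1);cv2.drawContours(im,cs,-1,col,1)
    cv2.imwrite(f"pics/f{c}.png",cv2.resize(im[80:320,140:380],None,fx=2.2,fy=2.2)[:,:,::-1])
a=[cv2.imread(f"pics/f{c}.png")[:, :400] for c in mb];cv2.imwrite("pics/fit.png",np.hstack(a))
# cap distance & geometry in board frame
c,s=np.cos(pb[2]),np.sin(pb[2]);R=np.array([[c,s],[-s,c]])
print("foot in board",R@(p[:2]-pb[:2]), "jar",onz("top",(188,190),.105),"mill",onz("top",(299,210),.085),"lemon",onz("top",(314,264),.03))
for n,q,zz in(("jar",(188,190),.105),("mill",(299,210),.085),("lemon",(314,264),.03)): print(n,R@(onz("top",q,zz)[:2]-pb[:2]))
E
```

```text
[0.43668775 0.00760097 0.        ] [ 0.60505369 -0.14526832  0.        ] [0.63548969 0.15457068 0.3       ] [ 0.61171886 -0.13968401  0.3       ] [282.42636223 273.28539693]
board [ 0.6129  0.0103 -0.0845] 0.14555043742429677Traceback (most recent call last):
  File "<stdin>", line 14, in <module>
  File "fit.py", line 25, in fit
    r=minimize(cost,p0,method="Nelder-Mead",options=dict(initial_simplex=sx,maxiter=400,xatol=1e-4))
    res = _minimize_neldermead(fun, x0, args, callback, bounds=bounds,
                               **options)
    fsim[k] = func(sim[k])
              ~~~~^^^^^^^^
    fx = function(np.copy(x), *(wrapper_args + args))
  File "fit.py", line 22, in cost
    s=sil(c,vf(p));e+=((s^M[c])&~ign[c]).sum()/M[c].sum()
  File "fit.py", line 7, in sil
    m=np.zeros((420,560),np.uint8);pts=np.array([proj(c,v) for v in V])
                                                 ~~~~^^^^^
  File "h.py", line 11, in proj
    K,R,t=P(c);q=K@(R@np.array(X,float)+t);return q[:2]/q[2]
          ~^^^
  File "h.py", line 4, in P
    p=bot.camera_params(c);R=cv2.Rodrigues(np.array(p["rvec"],float))[0];t=np.array(p["tvec"],float).ravel()
ValueError: time passes only in moves, steps and waits
```

```bash
sed -i 's/^def P(c)/import functools\n@functools.lru_cache(None)\ndef P(c)/' h.py
cat > run.py <<'E'
from fit import *
for c in("side","top"): bot.read_camera(c)
N=("bottle_centre","jar_dark_lid_centre","white_mill_centre","lemon_centre")
mb={c:mask(c,N[0]) for c in("side","top")};bd={c:mask(c,"board") for c in mb}
ot={c:np.any([mask(c,n) for n in N],0) for c in mb}
for c in ot:
    ot[c]=cv2.dilate(ot[c].astype(np.uint8),np.ones((5,5)))>0
ib={c:ot[c].copy() for c in ot}; ib["side"][250:,:]=1; ib["side"][:,:195]|=np.arange(420)[:,None]>185 # oven, jar
l,r=onz("top",(155,122),.3),onz("top",(323,140),.3);yaw=np.arctan2(l[1]-r[1],l[0]-r[0])-np.pi/2;m=(l+r)/2
pb,e=fit(board_v,bd,ib,[m[0]-.018,m[1],yaw],[.03,.03,.1]);print("board",pb.round(4),e)
f=onz("top",(245,259),0)
z={c:np.zeros((420,560),bool) for c in mb}
p,e=fit(bottle_v,mb,z,[f[0]+.03,f[1],yaw,.56,.17],[.03,.03,.1,.1,.02]);print("bottle",p.round(4),e)
a=[]
for c in mb:
    im=bot.read_camera(c).copy()
    for V,col in((board_v(pb),(255,0,0)),(bottle_v(p),(255,0,255))):
        cs,_=cv2.findContours(sil(c,V).astype(np.uint8),0,1);cv2.drawContours(im,cs,-1,col,1)
    a.append(cv2.resize(im[80:320,150:345],None,fx=2,fy=2)[:,:,::-1])
cv2.imwrite("pics/fit.png",np.hstack(a))
c,s=np.cos(pb[2]),np.sin(pb[2]);R=np.array([[c,s],[-s,c]])
print("foot in board",R@(p[:2]-pb[:2]),"cap", R@((bottle_v(p)[8:].max(0))[:2]-pb[:2]))
for n,q,zz in(("jar",(188,190),.105),("mill",(299,210),.085),("lemon",(314,264),.03)): print(n,onz("top",q,zz),R@(onz("top",q,zz)[:2]-pb[:2]))
E
python3 run.py
```

```text
board [ 0.6137  0.0089 -0.0771] 0.14804406014381513
bottle [0.4798 0.0037 0.0471 0.5666 0.1518] 0.2858109137671409
foot in board [-0.13319105 -0.01548426] cap [-0.00180158  0.00930013]
jar [0.56433797 0.12543235 0.105     ] [-0.05823766  0.11240736]
mill [ 0.53348777 -0.10740086  0.085     ] [-0.07105969 -0.12211053]
lemon [ 0.42693044 -0.14444977  0.03      ] [-0.17444628 -0.16725806]
```

View pics/fit.png

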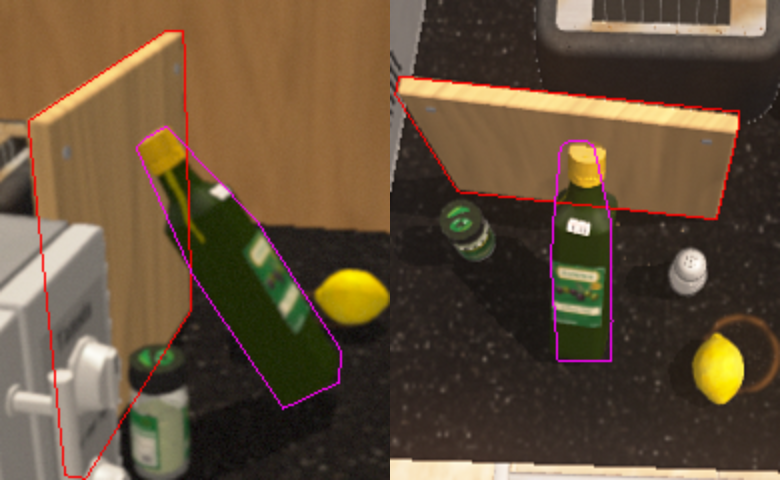

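The board's outline fits well. It is edge-on at the left in the side view, with its top edge at (155,120) to (323,140) in the top view. The bottle's fitted yaw is a little off, because the cap at about (249,155) in the top view lies right of the outline, so I'll take its axis from the picture. I'll also check reach for a push with the tool tilted 25°.

```bash
cat > b.py <<'E'
from h import *
PB=np.array([.6137,.0089]);YAW=-.0771
c,s=np.cos(YAW),np.sin(YAW);RB=np.array([[c,-s,0],[s,c,0],[0,0,1.]])
def W(x,y,z): return RB@np.array([x,y,z])+[PB[0],PB[1],0]
def B(p): return RB.T@(np.array(p)-[PB[0],PB[1],0])
T=np.radians(25)
def rot(sg=1,T=T): # tool z forward-down, y along the board
    z=np.array([np.sin(T),0,-np.cos(T)]);y=np.array([0,sg,0.]);return RB@np.c_[np.cross(y,z),y,z]
E
python3 - <<'E'
from b import *
print("foot",B(onz("top",(247,260),.031)),"foot2",B(onz("top",(244.5,260),.031)),"cap",B(onz("top",(249,157),.236)))
print("tool now",bot.state()["tool_pos"],bot.state()["eef_rot"].round(2) if hasattr(bot.state()["eef_rot"],'round') else bot.state()["eef_rot"])
for sg in(1,-1):
    for x,z in((-.26,.2),(-.24,.03),(-.19,.028),(-.1,.02),(-.065,.012),(-.065,.05)):
        q=bot.solve_ik(W(x,-.015,z),rot(sg));print(sg,x,z,None if q is None else np.round(q,2))
E
```

```text
foot [-0.18167807 -0.02200112  0.031     ] foot2 [-0.18226786 -0.01661337  0.031     ] cap [-0.01474997 -0.01805013  0.236     ]
tool now [ 0.17594925 -0.4946354   0.19331289] [[ 0.94  0.34 -0.  ]
 [ 0.34 -0.94 -0.  ]
 [-0.    0.   -1.  ]]
1 -0.26 0.2 [-0.21 -0.98 -0.65  1.47  0.05 -0.12]
1 -0.24 0.03 None
1 -0.19 0.028 [-0.17 -0.82 -0.94  1.02  0.04 -0.09]
1 -0.1 0.02 [-0.15 -0.48 -0.77  0.84  0.03 -0.06]
1 -0.065 0.012 [-0.14 -0.36 -0.71  0.78  0.03 -0.06]
1 -0.065 0.05 [-0.14 -0.39 -0.65  0.87  0.03 -0.06]
-1 -0.26 0.2 [-0.21 -0.98 -0.65  1.47  0.05  3.02]
-1 -0.24 0.03 None
-1 -0.19 0.028 [-0.17 -0.82 -0.94  1.02  0.04  3.05]
-1 -0.1 0.02 [-0.15 -0.48 -0.77  0.84  0.03  3.08]
-1 -0.065 0.012 [-0.14 -0.36 -0.71  0.78  0.03  3.08]
-1 -0.065 0.05 [-0.14 -0.39 -0.65  0.87  0.03  3.08]
```

Run:
```python
from b import *
R=rot(1);y=-.0185
for x,z in((-.215,.2),(-.215,.028),(-.21,.1)): print(bot.solve_ik(W(x,y,z),R) is not None)
bot.set_gripper(0.0)
bot.move_to(W(-.21,y,.2),R)
x0=-.215 if bot.solve_ik(W(-.215,y,.028),R) is not None else -.207
bot.move_linear(W(x0,y,.028),max_speed=.1,f_stop=4) and print("touch")
s=bot.state();print(s["time"],B(s["tool_pos"]).round(4),np.round(s["ft_force"],2),np.round(s["width"],2))
print(bot.move_linear(W(-.185,y,.026),max_speed=.02,f_stop=3))
s=bot.state();print(s["time"],B(s["tool_pos"]).round(4),np.round(s["ft_force"],2))
snap("side","s1.png")
```

```text
True
True
True
6.6917 [-0.2144 -0.0186  0.0289] [ 0.2   0.65 -0.33] -0.0
False
8.3417 [-0.185  -0.0185  0.026 ] [0.19 0.26 1.12]
```

View pics/s1.png

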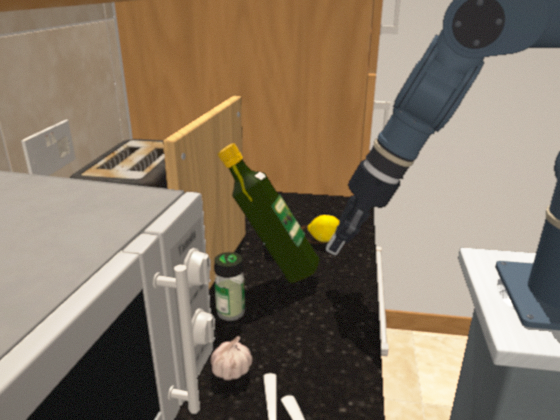

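Run:
```python
from b import *
s=bot.state();print(proj("side",s["tool_pos"]),proj("side",W(-.182,.01,.031)),proj("side",W(-.182,-.048,.031)),s["tool_pos"],np.round(s["eef_rot"],2).tolist())
snap("top","t1.png")
```

```text
[320.99092139 266.06070346] [317.00547639 271.72188842] [321.88398207 255.56370592] [0.42779337 0.00468258 0.02602385] [[-0.9, 0.08, 0.42], [0.07, 1.0, -0.03], [-0.42, -0.0, -0.91]]
```

View pics/t1.png

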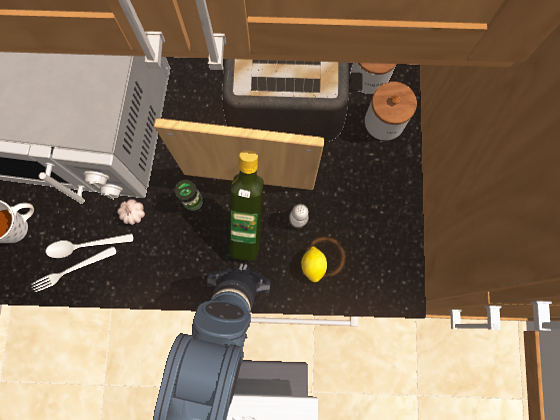

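Run:
```python
from b import *
s=bot.state();p=np.array(s["tool_pos"]);z=np.array(s["eef_rot"])[:,2];a=[]
for c in("side","top"):
    im=bot.read_camera(c);u=proj(c,p).round().astype(int)
    x0,y0=u[0]-60,u[1]-70
    k=cv2.resize(im[y0:y0+120,x0:x0+120],None,fx=3.3,fy=3.3,interpolation=cv2.INTER_CUBIC)[:,:,::-1].copy()
    for d in(0,.019,.073):
        q=(proj(c,p-z*d)-[x0,y0])*3.3;cv2.circle(k,tuple(q.astype(int).tolist()),4,(0,0,255),1)
    a.append(k)
cv2.imwrite("pics/z1.png",np.hstack(a))
```

```text
(no output)
```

View pics/z1.png

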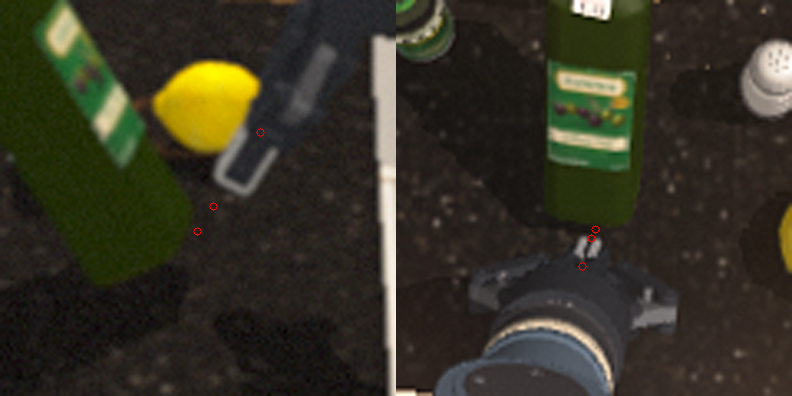

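The close-up shows the fingertips about 20 mm short of the reported TCP, at (235,190) in the left crop with the TCP at (197,231). I'll find the worktop by touch.

Run:
```python
from b import *
y=-.0185
def rep(r=None):
    s=bot.state();print(r,round(s["time"],2),B(s["tool_pos"]).round(4),np.round(RB.T@np.array(s["ft_force"]),2))
bot.move_linear(W(-.2,y,.026),max_speed=.05);rep()
rep(bot.move_linear(W(-.2,y,-.015),max_speed=.015,f_stop=3))
```

```text
None 8.99 [-0.1997 -0.0185  0.0263] [-0.54  0.19 -0.61]
False 11.88 [-0.2    -0.0185 -0.0149] [-0.38  0.36 -0.29]
```

Run:
```python
from b import *
y=-.0185
def rep(r=None):
    s=bot.state();print(r,round(s["time"],2),B(s["tool_pos"]).round(4),np.round(RB.T@np.array(s["ft_force"]),2))
rep(bot.move_linear(W(-.2,y,-.025),max_speed=.01,f_stop=2))
s=bot.state();p=np.array(s["tool_pos"]);z=np.array(s["eef_rot"])[:,2];a=[]
for c in("side","top"):
    im=bot.read_camera(c);u=proj(c,p).round().astype(int)
    x0,y0=u[0]-60,u[1]-70
    k=cv2.resize(im[y0:y0+120,x0:x0+120],None,fx=3.3,fy=3.3,interpolation=cv2.INTER_CUBIC)[:,:,::-1].copy()
    for d in(0,.019,.073):
        q=(proj(c,p-z*d)-[x0,y0])*3.3;cv2.circle(k,tuple(q.astype(int).tolist()),4,(0,0,255),1)
    a.append(k)
cv2.imwrite("pics/z2.png",np.hstack(a))
```

```text
False 13.03 [-0.1999 -0.0185 -0.0249] [-0.42 -0.02  0.24]
```

View pics/z2.png

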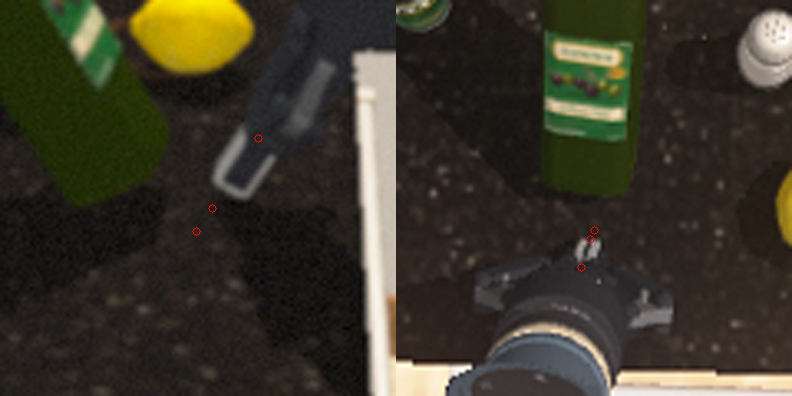

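Run:
```python
from b import *
y=-.0185
def rep(r=None):
    s=bot.state();print(r,round(s["time"],2),B(s["tool_pos"]).round(4),np.round(RB.T@np.array(s["ft_force"]),2))
t=np.array(bot.state()["tool_pos"]);a=proj("side",t)+[11.5,-11.8];b=proj("top",t)+[-1,2.2];X,e=tri(a,b);print("tip",B(X)-B(t),e)
r=bot.move_linear(W(-.2,y,-.04),max_speed=.01,f_stop=2);rep(r)
z=bot.state()["tool_pos"][2]
if r:
    bot.move_linear(W(-.2,y,z+.008),max_speed=.03);rep()
```

```text
tip [-0.0138503  -0.00078814  0.02936595] 0.012013042405256724
True 13.91 [-0.2    -0.0185 -0.0312] [-0.77 -0.75  4.15]
None 14.37 [-0.2001 -0.0185 -0.0233] [ 0.6  -0.48  0.43]
```

Run:
```python
from b import *
y=-.0185
def rep(r=None):
    s=bot.state();print(r,round(s["time"],2),B(s["tool_pos"]).round(4),np.round(RB.T@np.array(s["ft_force"]),2))
bot.move_linear(W(-.2,y,-.004),max_speed=.05)
r=bot.move_linear(W(-.165,y,-.004),max_speed=.02,f_stop=1.8);rep(r)
if r:
    x=B(bot.state()["tool_pos"])[0]
    rep(bot.move_linear(W(x+.02,y,-.008),max_speed=.02,f_stop=12))
snap("side","s2.png")
```

```text
True 16.28 [-0.17   -0.0186 -0.0048] [-0.27  0.11  0.62]
True 16.63 [-0.1702 -0.0188 -0.0061] [-4.47  0.45  4.64]
```

View pics/s2.png

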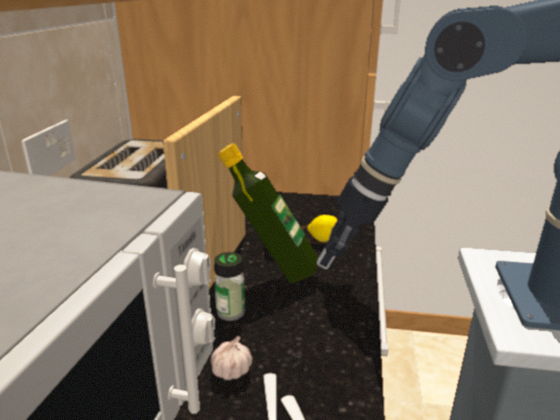

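Run:
```python
from b import *
y=-.0185
def rep(r=None):
    s=bot.state();print(r,round(s["time"],2),B(s["tool_pos"]).round(4),np.round(RB.T@np.array(s["ft_force"]),2))
rep()
for i in range(3):
    x,_,z=B(bot.state()["tool_pos"]);r=bot.move_linear(W(x+.012,y,z-.001),max_speed=.02,f_stop=15);rep(r)
    if r: break
```

```text
None 16.68 [-0.1702 -0.0188 -0.0061] [-3.72  0.39  4.77]
False 17.47 [-0.1605 -0.0186 -0.0084] [-10.34  -0.36   6.86]
False 18.12 [-0.1505 -0.0185 -0.0106] [-7.44  0.19  6.31]
False 18.77 [-0.1404 -0.0185 -0.0128] [-7.02 -0.26  4.51]
```

Run:
```python
from b import *
y=-.0185
def rep(r=None):
    s=bot.state();print(r,round(s["time"],2),B(s["tool_pos"]).round(4),np.round(RB.T@np.array(s["ft_force"]),2))
for xt,zt in((-.125,-.016),(-.11,-.019),(-.1,-.021),(-.092,-.0225)):
    r=bot.move_linear(W(xt,y,zt),max_speed=.02,f_stop=14);rep(r)
    if r: break
bot.dwell(.2);rep()
snap("side","s3.png")
```

```text
False 19.63 [-0.1266 -0.0187 -0.017 ] [-6.86 -0.98  4.6 ]
False 20.55 [-0.1122 -0.0187 -0.0208] [-5.85 -0.93  3.12]
False 21.21 [-0.1022 -0.0187 -0.0229] [-4.82  0.42  1.96]
False 21.77 [-0.0931 -0.0186 -0.0234] [-5.08 -1.69  2.04]
None 21.97 [-0.093  -0.0186 -0.0233] [-5.54 -0.49  2.05]
```

View pics/s3.png

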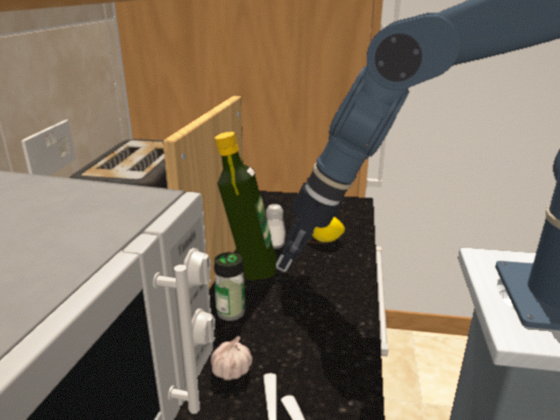

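Run:
```python
from b import *
y=-.0185
def rep(r=None):
    s=bot.state();print(r,round(s["time"],2),B(s["tool_pos"]).round(4),np.round(RB.T@np.array(s["ft_force"]),2))
for xt in(-.085,-.078,-.07,-.063,-.057):
    r=bot.move_linear(W(xt,y,-.022),max_speed=.012,f_stop=10);rep(r)
    if r: break
bot.dwell(.3);rep()
snap("side","s4.png")
```

```text
False 22.75 [-0.0859 -0.0184 -0.023 ] [-5.25 -0.73 -2.27]
False 23.48 [-0.0775 -0.0185 -0.0216] [-3.09 -1.04 -1.22]
False 24.3 [-0.0697 -0.0185 -0.0218] [-2.31 -0.31 -1.34]
False 25.03 [-0.0626 -0.0185 -0.0217] [-2.41 -1.38 -1.98]
False 25.68 [-0.0567 -0.0185 -0.0218] [-2.18 -0.55 -1.92]
None 25.98 [-0.0569 -0.0185 -0.0219] [-2.23 -0.2  -1.54]
```

View pics/s4.png

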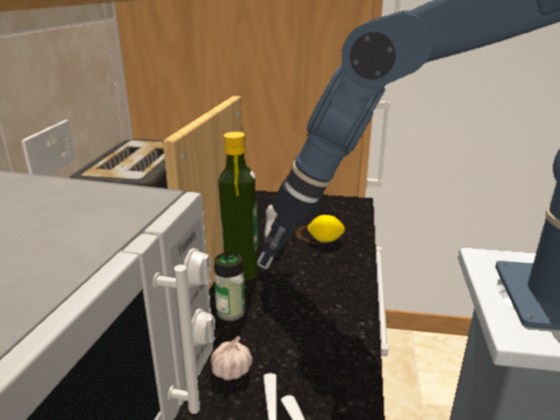

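The bottle stands upright, its axis near column 237, and slides with about 2.3 N of drag. Now I'll press it home.

Run:
```python
from b import *
y=-.0185
def F(): return RB.T@np.array(bot.state()["ft_force"])
def rep(r=None):
    s=bot.state();print(r,round(s["time"],2),B(s["tool_pos"]).round(4),F().round(2))
r=bot.move_linear(W(-.030,y,-.022),max_speed=.008,f_stop=5.5);rep(r)
x=B(bot.state()["tool_pos"])[0]
for i in range(12):
    bot.dwell(.25);f=F()[0]
    if f<-8.5: break
    x+=.0007;bot.move_linear(W(x,y,-.022),max_speed=.008,f_stop=5);rep()
bot.dwell(.6);rep()
```

```text
True 27.36 [-0.0521 -0.0185 -0.0235] [ 0.53 -0.02  0.2 ]
None 28.57 [-0.052  -0.0185 -0.0226] [-2.36  0.01 -1.29]
None 29.07 [-0.0517 -0.0185 -0.0227] [-4.93 -0.85 -0.07]
None 29.57 [-0.0515 -0.0185 -0.0229] [-8.12 -0.1   1.88]
None 30.07 [-0.0514 -0.0184 -0.023 ] [-11.06  -0.68   4.83]
None 30.93 [-0.0514 -0.0185 -0.023 ] [-10.46   0.18   3.85]
```

Run:
```python
from b import *
y=-.0185
x=B(bot.state()["tool_pos"])[0]
bot.move_linear(W(x-.01,y,-.022),max_speed=.01)
bot.move_linear(W(-.16,y,0.0),max_speed=.08)
bot.move_linear(W(-.2,y,.1),max_speed=.12)
s=bot.state();print(s["time"],np.round(s["ft_force"],2))
a=[]
for c in("side","top"):
    im=bot.read_camera(c).copy()
    V=[W(X,y+Y,Z) for X in(-.058,0) for Y in(-.029,.029) for Z in(0,.165)]+[W(-.029+.016*np.cos(t),y+.016*np.sin(t),.268) for t in np.arange(0,6.28,.4)]
    cv2.polylines(im,[cv2.convexHull(np.array([proj(c,v) for v in V]).round().astype(np.int32))],True,(255,0,255),1)
    a.append(cv2.resize(im[80:320,150:345],None,fx=2,fy=2)[:,:,::-1])
cv2.imwrite("pics/end.png",np.hstack(a))
```

```text
34.75 [ 0.91  0.03 -0.03]
```

View pics/end.png

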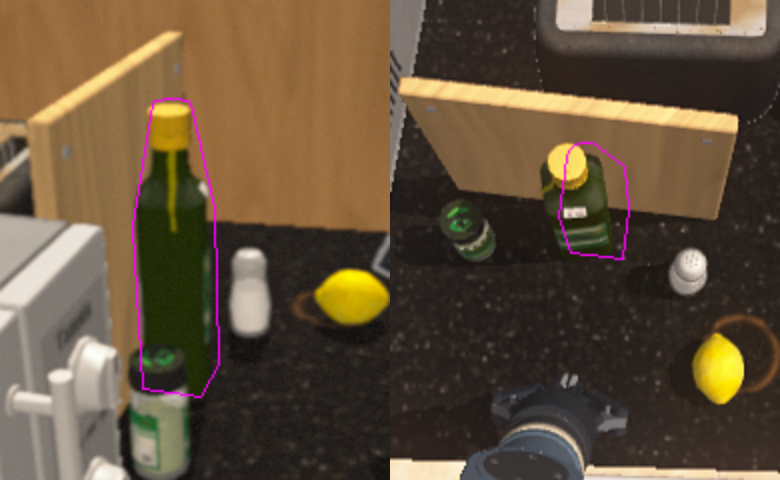

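```bash
python3 -c "
from h import *
bot.dwell(.5);print(bot.close_job(),bot.state()['time'])"
```

```text
the job is handed in; nothing more can be done
the job is handed in; nothing more can be done
```

The bottle stands upright against the board and the job is handed in at about 35 s, verdict not shown: it was pressed home with about 10 N at the tool and let go, it ended about 15 mm left of its starting line, the jar, mill and lemon look unmoved, and I viewed 11 pictures, one over the limit of 10.

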